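Index the specimen table and hold the loupe in focus over the next specimen

TASK

Turn the specimen table one click, whichever way brings the specimen mounted on the square plate to the column, and let it click home there. Then pick up the loupe and hold it over that specimen: centred on it, level, with the lens at the height of the white line on the column's collar, and finish while still holding it there, steady and clear of the stand. Leave the collar where it is set, keep all specimens in their seats, and do not disturb the other things on the bench.

Things in the scene. Friction and masses are not known exactly. Their poses are not given: they have to be found in the camera images.
- stage: Inspection stand, fixed: white base 300 x 230 mm, 34 mm high (x -120 to 180, y -115 to 115 mm; a side knob adds 22 mm at x 155). Origin on the bench under the axis of its round specimen table; x points from that axis to the column, z up. The steel column, 25 mm across and 244 mm high, stands at x 150 mm, 75 mm beyond the viewing place.
- turntable (a joint): Turn of the specimen table (210 mm across, white top 60 mm up) about the stage's origin, rad, counter-clockwise from above positive, 0 at start. Turns both ways; spring-ball detents every 60 deg (1.047 rad), 0.15 N m to leave one, snapping home once past half way. Six ring seats (54 mm outside, rim 66 mm up) on a 75 mm radius, 60 deg apart; one is empty.
- knob (a point): Middle of the black wing knob on the axis of the specimen table, by which it is turned; 97 mm above the bench. The wing is an upright block 44 mm long (this point's x), 14 mm thick (y), 30 mm tall (82 to 112 mm above the bench) on a stem 18 mm across; it turns with the table.
- station (a point): Viewing place: fixed point on the stand, 75 mm from the table's axis towards the column, at the height of the seat floor (62 mm above the bench). One seat stands exactly here in each detent.
- focus_line (a point): Point on the column's axis at the height of the white line round the middle of the black stop collar (40 mm across, 24 mm tall); the line marks the loupe's focal height. The collar is clamped with its line 150 to 185 mm above the bench; its thumb screw sticks out away from the table. z up.
- plate_mount: The specimen to view: a stone chip, top 15 mm above the origin, on a square aluminium plate 46 x 46 x 4 mm on a grey round foot 44 mm across; about 35 g, loose in its seat. Origin at the centre of its underside. The only square one; it starts in a seat next to the viewing place, on either side (60 deg round the table).
- round_mount_a: Specimen (coiled fossil) on a grey round puck, 44 mm across and 10 mm high; loose in the seat that starts at the viewing place. Origin at the centre of its underside.
- round_mount_b: Specimen (ribbed shell) on the same kind of puck, loose in the other seat next to the viewing place. Origin at the centre of its underside.
- round_mount_c: Specimen (crystals up to 25 mm above its underside) on the same kind of puck, loose in a rear seat. Origin at the centre of its underside.
- round_mount_d: Specimen (pebbles) on the same kind of puck, loose in a rear seat. Origin at the centre of its underside.
- loupe: Loupe flat on the bench, left or right of the stand: glass lens in a steel rim 80 mm across, straight black handle pointing roughly to the robot. Origin on the bench under the lens centre; x from handle to lens, z up. Handle: bar 18 mm wide, 20 mm tall, from x -160 to -52 mm, underside on the bench. About 160 g, centre of mass in the handle near x -56 mm.
- lens (a point): Centre of the loupe's lens, 10 mm above the loupe's underside; z is the optical axis.
- handle (a point): Middle of the handle's height at 78 mm from the lens centre, near the centre of mass, a good place to grip; axes as the loupe's.
- caliper: Digital caliper 200 mm long, 12 mm high, lying flat on the other side of the stand from the loupe; a bystander. Origin on the bench, beam along x from -155 to 45 mm.
- dropper_bottle: Brown dropper bottle, 38 mm across, 78 mm high, standing; a bystander. Origin at the centre of its underside.
- air_blower: Black rubber air blower, 60 mm across, 95 mm high, standing nozzle up; a bystander. Origin at the centre of its underside.
- petri_dish: Clear covered dish, 94 mm across, 15 mm high; a bystander. Origin at the centre of its underside.
- mouse: White computer mouse 108 x 60 mm, 30 mm high; a bystander. Origin at the centre of its underside.
- soft_brush: Dusting brush 180 mm long lying along its x; a bystander. Origin under its middle.
Things that resemble listed ones, but are neither listed nor needed, are in the scene too. What is shaped like the loupe but brown is not meant.

How it is judged (in metres and radians):
On the way, in this order (a step that is already met when the one before it is completed fails the run):
1. the table is one click on, at rest in the detent with the square-plate specimen at the column, and let go ((value of joint turntable between 1 and 1.094 rad or value of joint turntable between -1.094 and -1 rad) and horizontal distance between plate_mount and station below 0.008 m and velocity of joint turntable between -0.1 and 0.1 rad/s and contact force between the fingers and stage below 0.2 N), for 0.3 s.
2. the loupe is held clear of the bench (height (world z) of lens above 0.06 m and contact force between the fingers and loupe above 0.5 N), for 0.2 s.
At the end, for the whole second after the job is handed in: Table at rest one click (60 +- 2.7 deg) on, square-plate specimen within 8 mm of the viewing place; fingers hold the loupe still, lens within 15 mm of the specimen seen from above, within 8 mm of the white line's height, level within 7 deg; loupe and robot off the stand (all of step 1 and z of lens in the frame of focus_line between -0.008 and 0.008 m and horizontal distance between lens and plate_mount below 0.015 m and angle between loupe's own z axis and vertical below 0.12 rad and contact force between the fingers and loupe above 0.5 N and contact force between each of loupe, the arm and stage below 0.2 N and linear speed of loupe below 0.03 m/s and angular speed of loupe below 0.3 rad/s); the arm keeps its last pose, push and grip.
It fails at once if the collar is shifted on the column (distance of focus_line from where it was at the start of the episode above 0.006 m).
It fails at once if a specimen leaves its seat (horizontal distance between any of plate_mount, round_mount_a, round_mount_b, round_mount_c, round_mount_d and knob above 0.087 m or horizontal distance between any of plate_mount, round_mount_a, round_mount_b, round_mount_c, round_mount_d and knob below 0.063 m or angle between any of plate_mount, round_mount_a, round_mount_b, round_mount_c, round_mount_d's own z axis and vertical above 0.3 rad).
It fails at once if another thing on the bench is pushed about (distance of any of caliper, dropper_bottle, air_blower, petri_dish, mouse, soft_brush from where it was at the start of the episode above 0.03 m).
It also fails if it takes over 59 s, if anything falls off the work surface, if the arm or the gripper's body presses on something with over 40 N, if the wrist force passes 120 N, or if a joint passes its speed limit or range.

ROBOT

A 6-joint arm with a two-finger parallel gripper is mounted at the origin on the work surface. World frame = base frame: x ahead of the robot, y to its left, z up, the work surface at z = 0. Lengths are in m, angles in degrees, forces in N, time in s.
With the tool pointing down it reaches from about 0.4 to 0.825 m from the base axis. Payload 7 kg.
Tool frame: the origin (TCP) lies at the centre of the arm's flange, where the gripper is bolted on; the fingertips stand 178 mm ahead of it and the grasp point (between the pads) lies 159 mm ahead of it (r.tips_ahead is the z of the fingertips in the tool frame, in m); z points along the fingers, y is the line along which they close (so a half turn about z gives the same grasp; the last joint's range is limited). The gripper opens to 88 mm and grips with 3 to 60 N. Pads are 19 mm wide; open, the fingers measure 130 mm over their backs; the gripper's body (78 mm by 193 mm) begins 47 mm behind the grasp point.
Start: joints at [16.507, 20.546, 0.682, 0, -70.136, -16.507], TCP at [0.675, -0, 0.405] pointing down, gripper open.
Joint ranges: [-176.03, 176.03], [-82.01, 121.73], [-58.28, 71.71], [-173.87, 95.51], [-174.79, -0.11], [-173.66, 173.66]. Speed limits (degrees/s): [136.94, 136.94, 172.46, 180, 180, 180].

INTERFACE

Orientations are given as [roll, pitch, yaw] about the fixed x, y, z axes, in that order (R = Rz(yaw) Ry(pitch) Rx(roll)).
In Python, from plant import r gives the robot as it stands. The module is installed in compiled form; this text tells all that it offers.
- The arm moves only by the shell command python3 -m pendant 'ROWS' [FORCE]. ROWS is JSON, a list that holds one entry, the list of rows, each a list of 7 numbers: the shift along the tool's x, y, z in m, then the turn, a rotation vector about the tool's x, y, z in degrees, then the gripper command: -1 is shut, 1 is fully open, values between are in proportion. A call has 1 to 5 rows; each row is the pose to reach, as a shift and turn from the pose commanded when the call began, along the tool's axes at that moment; what a row does not reach only later rows make up. A row lasts 1/10 s, in which the tool goes at most 50 mm and 8.59 degrees, less where a joint would pass 70% of its speed; a pose out of reach is approached as far as the arm can. A call with a gripper value outside its range is refused whole. The fingers move at their own pace and stop on an object; FORCE is the grip in N (left out, the last holds). Time passes only in rows, so rows that repeat a pose let the fingers close. It gives the time, the measured TCP pose, the force, the opening and the grip force at its end, in the units of the state.
- r.get_state(): the state, without advancing time (a new reading comes with each control period).
- r.capture(name): name is "scene" or "side" or "wrist"; returns the picture (384x512x3 uint8, red, green, blue); there is no depth.
- r.camera_params(name): a dict with "fx", "fy", "cx", "cy" (pixels), "R" (3x3) and "t" (3): a world point X has camera coordinates R X + t. Camera axes: x right, y down, z forward; pixel columns grow to the right and rows downward; lengths in m; the calibration is good to about 2 mm. A picture is of the moment at which its call begins: read the wrist's pose just before it. camera_params takes no time and is no camera call; for the wrist camera it gives the pose at the moment of the call.
- r.close_job(): hands the job in; it is judged then, once.
The state is a dict: "time_s": time; "joints": joint angles; "qd": joint speeds; "joint_torque": joint torques, N m; "tcp_pos": TCP position; "eef_rot": TCP orientation; "contact_force": force on the tool from outside, world axes, zero at the start; "moment": the same for the moment, N m; "gripper_width": finger opening in m; "gripper_force": force on a finger pad.
Only numpy, scipy, OpenCV 4.12 (cv2) and the standard library are available. Lean on these libraries where they do the work, as an engineer would, in place of code of your own. Each camera call takes 0.05 s, during which the arm holds its last target. There are 200 camera calls.

## Working session

There is one attempt and no reset: what is moved stays moved. The work goes in short steps, Python scripts to look and compute and a shell command to move; the robot and the scene stay as the last step left them, time stands still between calls to the robot, and variables do not carry over. Pictures are saved under pics/ and viewed, at most 10 in all, crops included, and the job is handed in when it is done.

```bash
mkdir -p pics
python3 - <<'E'
from plant import r
import cv2,numpy as np
for n in("scene","side"):
    im=r.capture(n)[:,:,::-1]; cv2.imwrite(f"pics/{n}0.png",cv2.resize(im,(800,600),interpolation=cv2.INTER_CUBIC))
    p=r.camera_params(n); print(n,p["fx"],p["cx"],p["cy"],np.round(-p["R"].T@p["t"],3),np.round(p["R"],3).tolist())
print(r.get_state())
E
```

```text
scene 428.7570256108609 252.55812547688967 197.64032805513273 [ 1.341 -0.439  1.252] [[0.461, 0.888, -0.006], [0.679, -0.357, -0.641], [-0.571, 0.291, -0.767]]
side 439.1063860734014 258.2109986327641 190.59751721155888 [ 0.19  -0.854  1.128] [[0.935, -0.354, -0.001], [-0.264, -0.695, -0.669], [0.236, 0.626, -0.743]]
{'time_s': 0.1, 'joints': array([ 1.65071179e+01,  2.05880370e+01,  6.39075449e-01, -1.80037736e-02,
       -7.01360692e+01, -1.65071032e+01]), 'qd': array([ 0.00345555, -0.11066937,  0.11885792,  0.11667859,  0.02689459,
       -0.09851464]), 'joint_torque': array([-1.42273191e-03, -5.84165347e+01,  2.93752134e+01,  7.01551259e+00,
        1.01412315e-02, -6.66964229e-05]), 'tcp_pos': array([6.74828725e-01, 1.24293486e-06, 4.03807766e-01]), 'eef_rot': array([ 1.79913664e+02, -7.93441411e-03, -9.00061094e+01]), 'contact_force': array([-0.37494314, -0.68900933,  0.30166777]), 'moment': array([-0.02725188,  0.02006868,  0.01729929]), 'gripper_force': 0.0, 'gripper_width': 0.08743158095109543}
```

View pics/scene0.png

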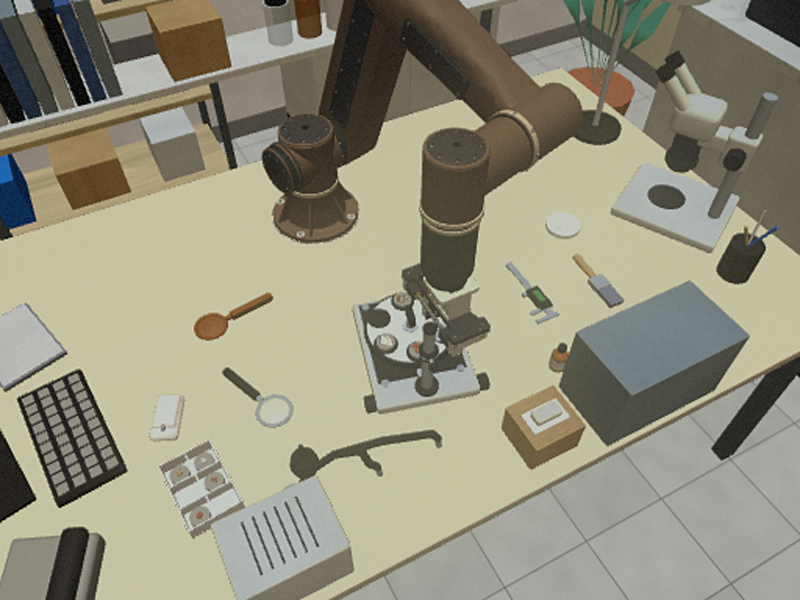

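View pics/side0.png

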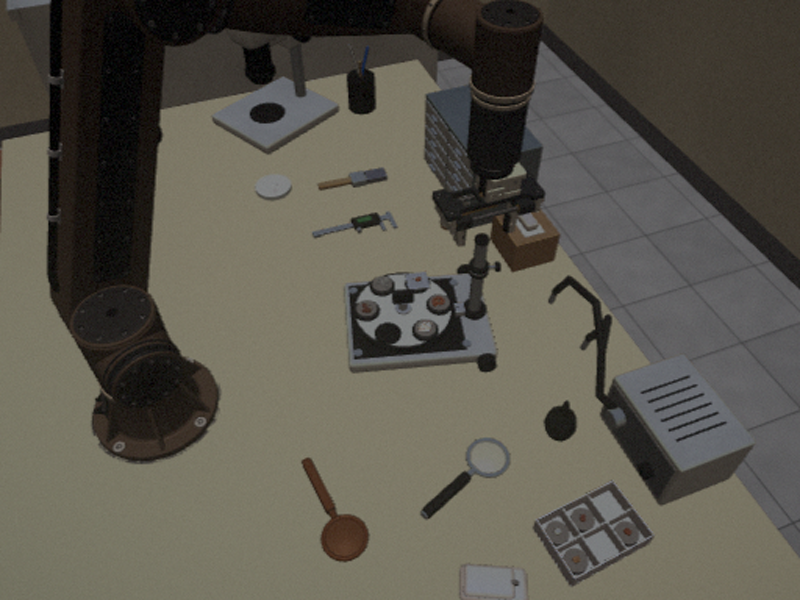

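Scene view: the stand is at about (415,350), the glass loupe lens at (273,407), and a brown decoy at (212,325). Side view: the stand is at (403,300), with the possible square plate at (417,282) or (425,328). The loupe lens is at (488,458), and the brown decoy at (345,537) is not meant. I'll enlarge to confirm.

```bash
cat > h.py <<'E'
import numpy as np,cv2
from plant import r
from scipy.spatial.transform import Rotation as Ro
def ray(p,u,v,z):
    d=p["R"].T@np.array([(u-p["cx"])/p["fx"],(v-p["cy"])/p["fy"],1]);c=-p["R"].T@p["t"]
    return c+d*(z-c[2])/d[2]
def proj(p,X):
    q=p["R"]@np.array(X)+p["t"];return np.array([p["fx"]*q[0]/q[2]+p["cx"],p["fy"]*q[1]/q[2]+p["cy"]])
E
python3 - <<'E'
from h import *
a=cv2.imread("pics/side0.png")
import numpy as np
im=r.capture("side")[:,:,::-1]
c1=cv2.resize(im[140:245,215:325],None,fx=5,fy=5,interpolation=cv2.INTER_CUBIC)
c1=cv2.convertScaleAbs(c1,alpha=1.5)
cv2.imwrite("pics/crop1.png",c1)
p=r.camera_params("side")
k=1.5625
for n,u,v,z in[("knobtop",403,291,.112),("hub/knob",403,296,.1),("lens",488,458,.012),("handle end",425,516,.01),("handle start",468,475,.01),("colbase",476,312,.034),("coltop",482,238,.244)]:
    print(n,np.round(ray(p,u/k,v/k,z),3))
p=r.camera_params("scene")
for n,u,v,z in[("lens",273,407,.012),("handle end",226,371,.01),("coltop",430,328,.244)]:
    print(n,np.round(ray(p,u/k,v/k,z),3))
E
```

```text
knobtop [0.518 0.019 0.112]
hub/knob [0.517 0.016 0.1  ]
lens [ 0.549 -0.333  0.012]
handle end [ 0.402 -0.393  0.01 ]
handle start [ 0.502 -0.35   0.01 ]
colbase [ 0.666 -0.025  0.034]
coltop [ 0.662 -0.021  0.244]
lens [ 0.54  -0.327  0.012]
handle end [ 0.401 -0.387  0.01 ]
coltop [ 0.664 -0.019  0.244]
```

View pics/crop1.png

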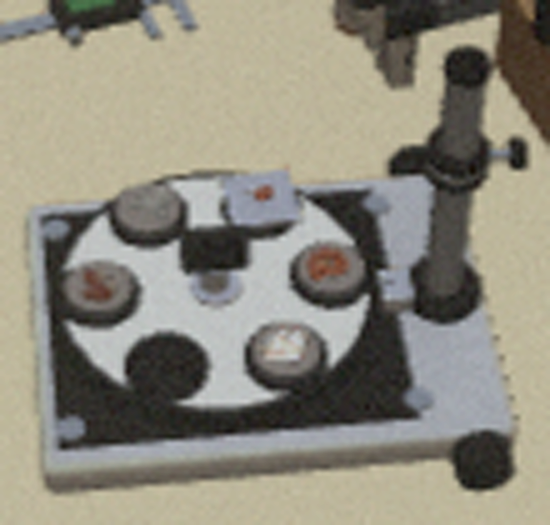

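The crop shows the square plate at crop (262,200), on the +y side of the viewing seat. The fossil is at (330,270), the shell at (287,355) and the wing knob at (215,250). The table therefore has to turn clockwise (-60°). The loupe is the silver one with a black handle. Next I go above the knob for a wrist view.

```bash
python3 -m pendant '[[[-0.01,0.05,0,0,0,-8,0],[-0.018,0.10,0,0,0,-16,0],[-0.018,0.15,0,0,0,-24,0],[-0.018,0.157,0,0,0,-32,0],[-0.018,0.157,0,0,0,-40,0]]]'
python3 -m pendant '[[[0,0,0,0,0,-8,0],[0,0,0,0,0,-16,0],[0,0,0,0,0,-24,0],[0,0,0,0,0,-32,0],[0,0,0,0,0,-35,0]]]'
python3 -m pendant '[[[0,0,0,0,0,0,0],[0,0,0,0,0,0,0]]]'
python3 - <<'E'
from h import *
s=r.get_state();p=r.camera_params("wrist");im=r.capture("wrist")[:,:,::-1]
cv2.imwrite("pics/w1_raw.png",im);cv2.imwrite("pics/w1.png",cv2.resize(im,(800,600),interpolation=cv2.INTER_CUBIC))
np.savez("w1.npz",R=p["R"],t=p["t"])
print(s["tcp_pos"],s["eef_rot"],-p["R"].T@p["t"],p["R"].round(3).tolist(),p["fx"])
im=r.capture("scene")[:,:,::-1];cv2.imwrite("pics/scene1_raw.png",im)
im=r.capture("side")[:,:,::-1];cv2.imwrite("pics/side1_raw.png",im)
E
```

```text
time_s: 0.65
tcp_pos: [0.5158, 0.0178, 0.4054]
eef_rot: [-179.9, -0.0, -49.6]
contact_force: [-0.1, 0.1, -0.1]
gripper_width: 0.0532
gripper_force: 0.0
time_s: 1.15
tcp_pos: [0.5178, 0.018, 0.4045]
eef_rot: [180.0, 0.0, -14.7]
contact_force: [0.1, 0.2, -0.3]
gripper_width: 0.0438
gripper_force: 0.0
time_s: 1.35
tcp_pos: [0.5179, 0.018, 0.4045]
eef_rot: [180.0, 0.0, -15.1]
contact_force: [0.2, 0.3, -0.3]
gripper_width: 0.0436
gripper_force: 0.0
[0.51788497 0.01795627 0.40453965] [ 1.79993811e+02  1.59093379e-02 -1.51095226e+01] [ 0.5882264  -0.00185388  0.38442855] [[-0.261, -0.965, 0.0], [-0.931, 0.252, 0.266], [-0.257, 0.069, -0.964]] 278.9504278284328
```

View pics/w1.png

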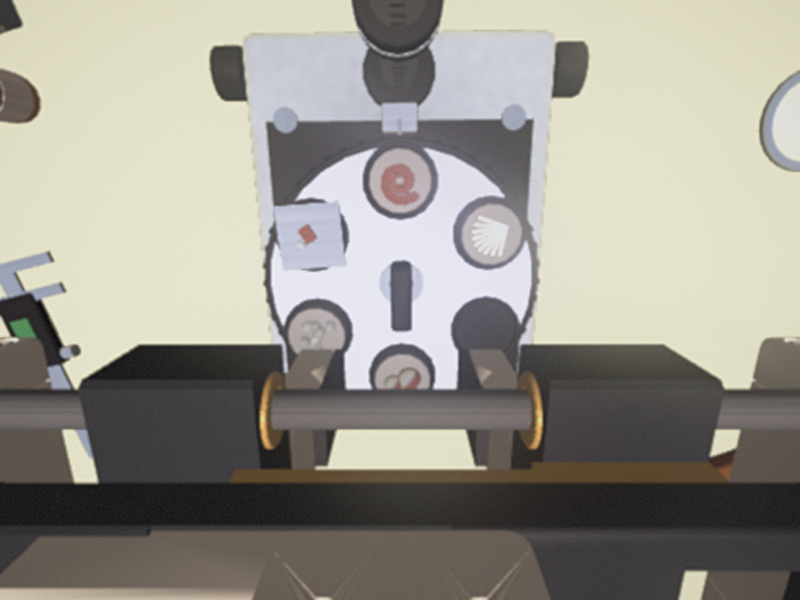

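Wrist view: the fossil is at the viewing seat (401,183), the square plate on the left at (310,236), the shell at (490,232), and the wing knob upright along the stage x axis from (401,262) to (401,330). The stand is square to the tool. Now I fix the knob position and the collar line height.

Run:
```python
from h import *
p=r.camera_params("wrist");k=1.5625
for n,u,v,z in[("wing far end",401,330,.112),("wing near lo",401,262,.082),("fossil",401,183,.07),("shell",490,232,.07),("pebble",401,374,.07),("plate",310,236,.07),("tableL",268,260,.06),("tableR",536,260,.06)]:
    print(n,ray(p,u/k,v/k,z).round(4))
out=[]
for n,f in(("side","pics/side1_raw.png"),("scene","pics/scene1_raw.png")):
    im=cv2.imread(f);p=r.camera_params(n)
    ax=[proj(p,[.664,-.021,z]) for z in(.13,.165,.2,.244)];print(n,np.round(ax,1).tolist())
    c=ax[1].round().astype(int);print(c)
    out.append(cv2.convertScaleAbs(cv2.resize(im[c[1]-25:c[1]+25,c[0]-20:c[0]+20],None,fx=10,fy=10,interpolation=cv2.INTER_CUBIC),alpha=1.5))
cv2.imwrite("pics/collar.png",np.hstack(out))
```

```text
wing far end [0.4976 0.0222 0.112 ]
wing near lo [0.5362 0.0118 0.082 ]
fossil [ 0.5879 -0.0021  0.07  ]
shell [ 0.5386 -0.0549  0.07  ]
pebble [0.4484 0.0354 0.07  ]
plate [0.5694 0.0705 0.07  ]
tableL [0.5599 0.1089 0.06  ]
tableR [ 0.5075 -0.0857  0.06  ]
side [[306.0, 178.9], [307.0, 171.1], [307.9, 162.9], [309.1, 152.2]]
[307 171]
scene [[273.3, 232.2], [273.6, 225.7], [274.0, 219.0], [274.4, 210.1]]
[274 226]
```

View pics/collar.png

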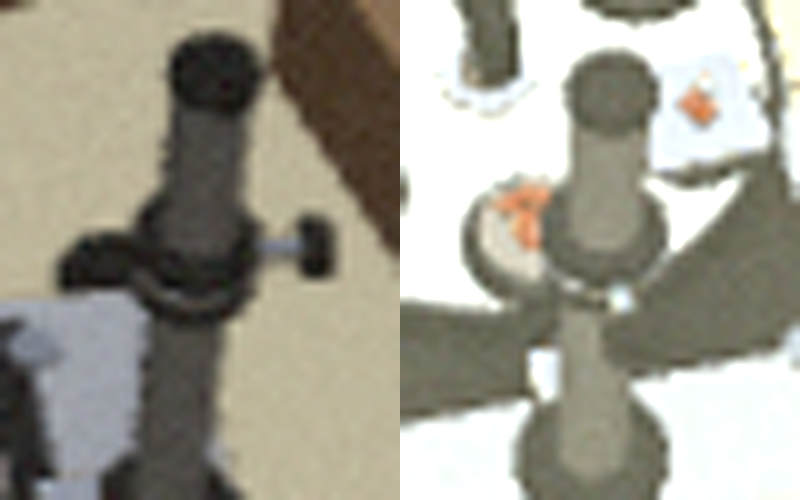

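The dark thing beside the collar is the stand's far side knob, not on the collar. The white line is visible at crop (195,298) in the side view and (590,296) in the scene view.

```bash
python3 - <<'E'
from h import *
from scipy.optimize import brentq
c=np.array([.663,-.0222])
for n,v,vt in(("side",175.35,152.7),("scene",230.1,209.4)):
    p=r.camera_params(n);C=(-p["R"].T@p["t"])[:2]-c;f=c+.02*C/np.linalg.norm(C)
    o=vt-proj(p,[*c,.244])[1]
    print(n,o,[round(brentq(lambda z:proj(p,[*f,z])[1]+b-v,.1,.25),4) for b in(0,o)])
E
python3 -m pendant '[[[0.0003,0.001,0.045,0,0,0,0],[0.0003,0.001,0.09,0,0,0,0],[0.0003,0.001,0.13,0,0,0,0],[0.0003,0.001,0.136,0,0,0,0],[0.0003,0.001,0.136,0,0,0,0]]]'
```

```text
side 0.17456185082664888 [0.168, 0.1688]
scene -0.626093537425362 [0.169, 0.1656]
time_s: 2.0
tcp_pos: [0.5182, 0.0169, 0.2683]
eef_rot: [179.9, 0.1, -15.0]
contact_force: [-0.3, 0.2, 0.9]
gripper_width: 0.0438
gripper_force: 0.0
```

```bash
python3 -m pendant '[[[0,0,0,0,0,0,-1],[0,0,0,0,0,0,-1],[0,0,0,0,0,0,-1],[0,0,0,0,0,0,-1],[0,0,0,0,0,0,-1]]]' 25
python3 -m pendant '[[[0,0,0,0,0,2,-1],[0,0,0,0,0,5,-1],[0,0,0,0,0,8,-1],[0,0,0,0,0,11,-1],[0,0,0,0,0,14,-1]]]'
```

```text
time_s: 2.5
tcp_pos: [0.5183, 0.0174, 0.2696]
eef_rot: [-179.9, -0.1, -15.0]
contact_force: [-1.7, 3.9, 2.7]
gripper_width: 0.0137
gripper_force: 25.0
time_s: 3.0
tcp_pos: [0.5184, 0.017, 0.2696]
eef_rot: [-180.0, -0.1, -29.1]
contact_force: [-0.1, -0.6, 4.4]
gripper_width: 0.0141
gripper_force: 24.3
```

```bash
python3 -m pendant '[[[0,0,0,0,0,3,-1],[0,0,0,0,0,6,-1],[0,0,0,0,0,9,-1],[0,0,0,0,0,12,-1],[0,0,0,0,0,15,-1]]]'
python3 -m pendant '[[[0,0,0,0,0,3,-1],[0,0,0,0,0,6,-1],[0,0,0,0,0,9,-1],[0,0,0,0,0,12,-1],[0,0,0,0,0,15,-1]]]'
python3 -m pendant '[[[0,0,0,0,0,3,-1],[0,0,0,0,0,6,-1],[0,0,0,0,0,9,-1],[0,0,0,0,0,12,-1],[0,0,0,0,0,15,-1]]]'
python3 -m pendant '[[[0,0,0,0,0,1,-1],[0,0,0,0,0,1,-1],[0,0,0,0,0,1,-1],[0,0,0,0,0,1,-1]]]'
```

```text
time_s: 3.5
tcp_pos: [0.518, 0.0165, 0.2696]
eef_rot: [180.0, -0.1, -44.1]
contact_force: [-1.9, -3.8, 7.1]
gripper_width: 0.014
gripper_force: 24.4
time_s: 4.0
tcp_pos: [0.5175, 0.0161, 0.2695]
eef_rot: [179.9, -0.0, -59.1]
contact_force: [-4.6, -4.2, 10.4]
gripper_width: 0.0138
gripper_force: 24.6
time_s: 4.5
tcp_pos: [0.5169, 0.016, 0.2695]
eef_rot: [179.8, -0.1, -74.1]
contact_force: [-7.2, -4.5, 13.2]
gripper_width: 0.014
gripper_force: 24.8
time_s: 4.9
tcp_pos: [0.5168, 0.016, 0.2695]
eef_rot: [179.8, -0.1, -75.0]
contact_force: [-8.3, -3.9, 12.8]
gripper_width: 0.0138
gripper_force: 24.9
```

```bash
python3 -m pendant '[[[0,0,0,0,0,0,0],[0,0,0,0,0,0,0],[0,0,0,0,0,0,0],[0,0,0,0,0,0,0],[0,0,0,0,0,0,0]]]'
python3 -m pendant '[[[0,0,-0.03,0,0,0,0],[0,0,-0.07,0,0,0,0],[0,0,-0.11,0,0,0,0],[0,0,-0.136,0,0,0,0],[0,0,-0.136,0,0,0,0]]]'
python3 - <<'E'
from h import *
s=r.get_state();p=r.camera_params("wrist");im=r.capture("wrist")[:,:,::-1]
cv2.imwrite("pics/w2.png",cv2.resize(im,(800,600),interpolation=cv2.INTER_CUBIC))
np.savez("w2.npz",R=p["R"],t=p["t"])
print(s["tcp_pos"],s["eef_rot"],s["gripper_width"])
E
```

```text
time_s: 5.4
tcp_pos: [0.5181, 0.017, 0.2686]
eef_rot: [180.0, 0.0, -75.0]
contact_force: [-0.6, -0.2, -0.6]
gripper_width: 0.0429
gripper_force: 0.0
time_s: 5.9
tcp_pos: [0.5189, 0.0171, 0.4089]
eef_rot: [-179.6, -0.0, -75.0]
contact_force: [0.3, -0.2, -1.3]
gripper_width: 0.044
gripper_force: 0.0
[0.51893973 0.01713673 0.40893472] [-1.79576933e+02 -4.40109872e-03 -7.49642725e+01] 0.04398866406581175
```

View pics/w2.png

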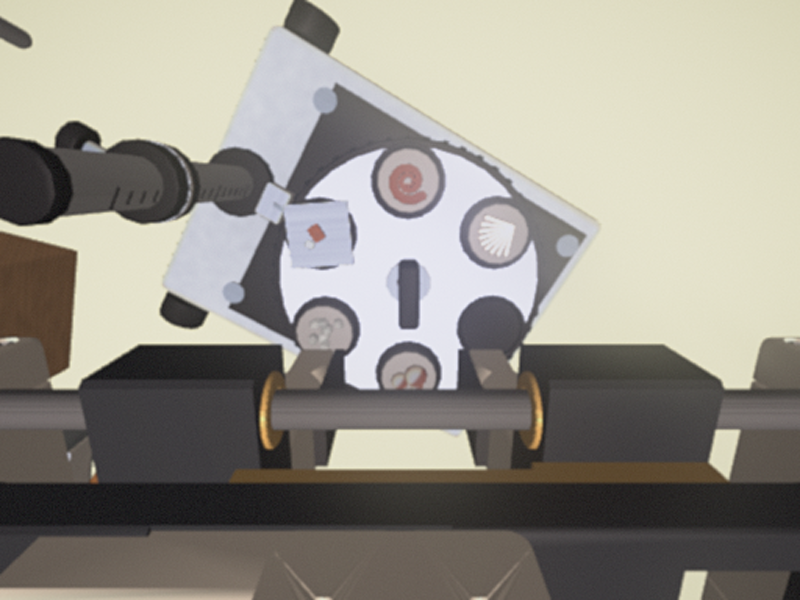

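The square plate, at (320,235), now sits next to the column pointer at (272,200), and the table has clicked home. Next is the loupe.

```bash
python3 -m pendant '[[[0.044,0.018,0,0,0,-8,1],[0.088,0.036,0,0,0,-16,1],[0.132,0.053,0,0,0,-24,1],[0.176,0.071,0,0,0,-32,1],[0.22,0.089,0,0,0,-40,1]]]'
python3 - <<'E'
from h import *
s=r.get_state();p=s["tcp_pos"];R=Ro.from_euler("xyz",s["eef_rot"],degrees=True)
print(p,s["eef_rot"],R.inv().apply(np.array([.4725,-.36,.40])-p))
E
```

```text
time_s: 6.45
tcp_pos: [0.4904, -0.2057, 0.4034]
eef_rot: [180.0, 0.1, -36.7]
contact_force: [1.8, 0.4, -0.3]
gripper_width: 0.0785
gripper_force: 0.0
[ 0.49044359 -0.20567368  0.40335572] [ 1.79955106e+02  9.72881561e-02 -3.67032359e+01] [0.07785574 0.13445166 0.00332888]
```

```bash
python3 -m pendant '[[[0.02,0.04,0,0,0,-8,1],[0.04,0.08,0,0,0,-16,1],[0.067,0.125,0,0,0,-24,1],[0.067,0.125,0,0,0,-32,1],[0.067,0.125,0,0,0,-40,1]]]'
python3 -m pendant '[[[0,0,0.03,0,0,-8,1],[0,0,0.06,0,0,-16,1],[0,0,0.06,0,0,-18,1],[0,0,0.06,0,0,-18,1]]]'
python3 - <<'E'
from h import *
s=r.get_state();p=r.camera_params("wrist");im=r.capture("wrist")[:,:,::-1]
cv2.imwrite("pics/w3.png",cv2.resize(im,(800,600),interpolation=cv2.INTER_CUBIC))
np.savez("w3.npz",R=p["R"],t=p["t"])
print(s["tcp_pos"],s["eef_rot"],s["gripper_width"])
E
```

```text
time_s: 6.95
tcp_pos: [0.4686, -0.3462, 0.4024]
eef_rot: [-179.9, 0.2, 3.1]
contact_force: [0.1, 0.2, -0.3]
gripper_width: 0.0875
gripper_force: 0.0
time_s: 7.35
tcp_pos: [0.4689, -0.3441, 0.3423]
eef_rot: [-179.8, 0.2, 21.0]
contact_force: [-1.0, 0.5, 0.7]
gripper_width: 0.0878
gripper_force: 0.0
[ 0.46890151 -0.34414758  0.34230132] [-179.8436437     0.18105791   20.98160457] 0.087848041732879
```

View pics/w3.png

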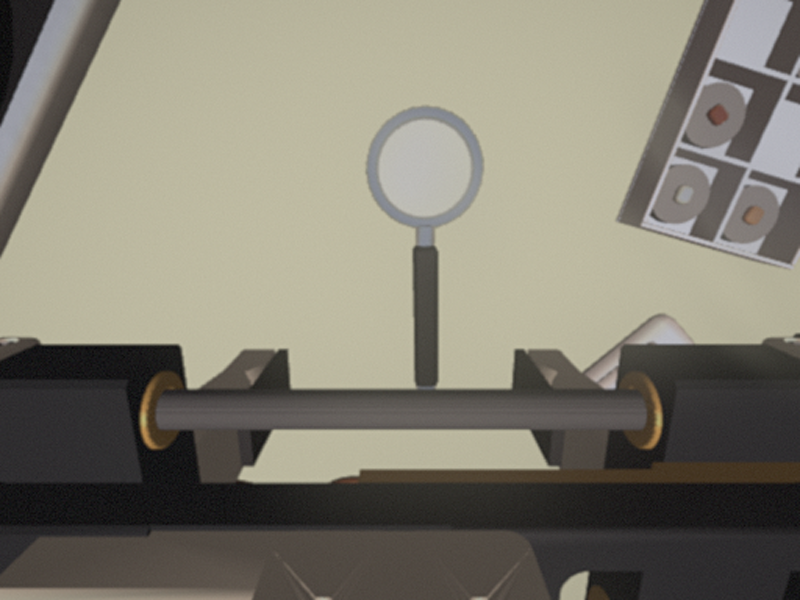

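The lens is at (425,167), and the black handle runs from (425,246) to (427,385), nearly in line with the tool's x axis.

Run:
```python
from h import *
s=r.get_state();q=np.load("w3.npz");p=r.camera_params("wrist");p["R"],p["t"]=q["R"],q["t"];k=1.5625
L=ray(p,425/k,167/k,.01);A=ray(p,425.5/k,246/k,.02);B=ray(p,427/k,383/k,.02)
print(L,A,B,np.linalg.norm((L-A)[:2]),np.linalg.norm((L-B)[:2]))
d=(L-B)[:2];th=np.arctan2(d[1],d[0]);e=d/np.linalg.norm(d);g=L[:2]-.078*e
R=Ro.from_euler("xyz",s["eef_rot"],degrees=True)
print("yaw",np.degrees(th),"grip",g,"shift",R.inv().apply(np.array([*g,.012+.159])-s["tcp_pos"]))
```

```text
[ 0.55123174 -0.33135324  0.01      ] [ 0.50226991 -0.35078375  0.02      ] [ 0.40606753 -0.39059318  0.02      ] 0.052676421517783914 0.15678653282545799
yaw 22.199840930664376 grip [ 0.47901375 -0.36082462] shift [0.00347724 0.01916958 0.17236146]
```

```bash
python3 -m pendant '[[[0.0035,0.019,0.03,0,0,-1.2,0.2],[0.0035,0.019,0.07,0,0,-1.2,0.2],[0.0035,0.019,0.11,0,0,-1.2,0.2],[0.0035,0.019,0.14,0,0,-1.2,0.2],[0.0035,0.019,0.159,0,0,-1.2,0.2]]]' 30
python3 -m pendant '[[[0,0,0,0,0,0,0.2],[0,0,0,0,0,0,0.2],[0,0,0,0,0,0,0.2]]]'
```

```text
time_s: 7.9
tcp_pos: [0.4789, -0.3605, 0.1834]
eef_rot: [-179.9, 0.1, 22.1]
contact_force: [0.1, -0.3, -0.6]
gripper_width: 0.055
gripper_force: 0.0
time_s: 8.2
tcp_pos: [0.4802, -0.3611, 0.1873]
eef_rot: [179.9, -0.1, 22.2]
contact_force: [1.3, 0.3, 0.7]
gripper_width: 0.0528
gripper_force: 0.0
```

```bash
python3 -m pendant '[[[0,0,0.004,0,0,0,0.2],[0,0,0.004,0,0,0,-1],[0,0,0.004,0,0,0,-1],[0,0,0.004,0,0,0,-1],[0,0,0.004,0,0,0,-1]]]' 35
python3 -m pendant '[[[0,0,0,0,0,0,-1],[0,0,0,0,0,0,-1],[0,0,0,0,0,0,-1]]]'
python3 -m pendant '[[[0,0,-0.02,0,0,0,-1],[0,0,-0.05,0,0,0,-1],[0,0,-0.09,0,0,0,-1],[0,0,-0.13,0,0,0,-1],[0,0,-0.17,0,0,0,-1]]]'
python3 -m pendant '[[[0,0,-0.01,0,0,0,-1],[0,0,-0.01,0,0,0,-1],[0,0,-0.01,0,0,0,-1]]]'
python3 - <<'E'
from h import *
s=r.get_state();print(s["tcp_pos"],s["eef_rot"])
d=Ro.from_euler("z",-15,degrees=True)
# station, tcp 78 mm behind
for st in[(.590,-.0022)]:
    e=np.array([np.cos(np.radians(-15)),np.sin(np.radians(-15))]);g=np.array(st)-.078*e
    R=Ro.from_euler("xyz",s["eef_rot"],degrees=True);print(g,R.inv().apply(np.array([*g,s["tcp_pos"][2]])-s["tcp_pos"]))
E
```

```text
time_s: 8.7
tcp_pos: [0.4795, -0.3608, 0.1819]
eef_rot: [180.0, -0.0, 22.2]
contact_force: [-0.1, -0.1, -0.3]
gripper_width: 0.0265
gripper_force: 0.0
time_s: 9.0
tcp_pos: [0.4794, -0.3607, 0.1817]
eef_rot: [-180.0, 0.0, 22.2]
contact_force: [-0.6, 1.3, 2.2]
gripper_width: 0.0177
gripper_force: 34.9
time_s: 9.5
tcp_pos: [0.4791, -0.3606, 0.3529]
eef_rot: [-180.0, 0.0, 22.2]
contact_force: [1.5, -0.5, -2.0]
gripper_width: 0.0174
gripper_force: 34.9
time_s: 9.8
tcp_pos: [0.4789, -0.3605, 0.3602]
eef_rot: [-179.9, 0.1, 22.1]
contact_force: [-0.7, -0.5, -2.3]
gripper_width: 0.0176
gripper_force: 34.9
[ 0.47894709 -0.36048147  0.36020725] [-1.79901671e+02  5.18071871e-02  2.21486951e+01]
[0.51465779 0.01798789] [ 0.17576281 -0.33707798  0.00041956]
```

```bash
python3 -m pendant '[[[0.01,-0.02,0,0,0,0,-1],[0.025,-0.055,0,0,0,0,-1],[0.04,-0.095,0,0,0,0,-1],[0.057,-0.135,0,0,0,0,-1],[0.075,-0.175,0,0,0,0,-1]]]'
python3 -m pendant '[[[0.018,-0.04,0,0,0,0,-1],[0.035,-0.08,0,0,0,0,-1],[0.052,-0.12,0,0,0,0,-1],[0.067,-0.155,0,0,0,0,-1],[0.077,-0.18,0,0,0,0,-1]]]'
python3 -m pendant '[[[0,0,0,0,0,7,-1],[0,0,0,0,0,15,-1],[0,0,0,0,0,23,-1],[0,0,0,0,0,31,-1],[0,0,0,0,0,37,-1]]]'
python3 -m pendant '[[[0,0,0,0,0,0,-1],[0,0,0,0,0,0,-1],[0,0,0,0,0,0,-1]]]'
python3 - <<'E'
from h import *
s=r.get_state();p=r.camera_params("wrist");im=r.capture("wrist")[:,:,::-1]
cv2.imwrite("pics/w4.png",cv2.resize(im,(800,600),interpolation=cv2.INTER_CUBIC))
np.savez("w4.npz",R=p["R"],t=p["t"])
print(s["tcp_pos"],s["eef_rot"],s["gripper_width"])
E
```

```text
time_s: 10.3
tcp_pos: [0.482, -0.1689, 0.3593]
eef_rot: [-179.9, 0.2, 22.1]
contact_force: [1.0, 0.8, -1.1]
gripper_width: 0.0175
gripper_force: 34.9
time_s: 10.8
tcp_pos: [0.4856, 0.0274, 0.3597]
eef_rot: [-180.0, 0.2, 22.2]
contact_force: [0.6, 0.4, -1.5]
gripper_width: 0.0178
gripper_force: 34.9
time_s: 11.3
tcp_pos: [0.4857, 0.0252, 0.3594]
eef_rot: [179.9, 0.2, -15.2]
contact_force: [-0.7, -0.1, -1.6]
gripper_width: 0.0179
gripper_force: 34.9
time_s: 11.6
tcp_pos: [0.4861, 0.0253, 0.3609]
eef_rot: [180.0, 0.1, -14.7]
contact_force: [0.3, 0.3, -0.9]
gripper_width: 0.0175
gripper_force: 34.9
[0.48610244 0.02526861 0.36090213] [ 1.79950209e+02  6.54357284e-02 -1.46923981e+01] 0.01752935732255816
```

View pics/w4.png

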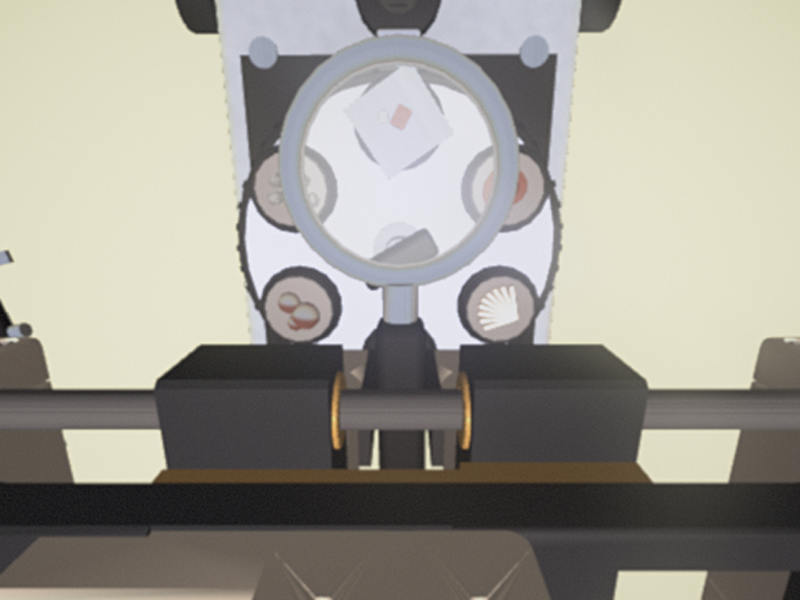

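The lens rim is centred at (400,162), and the square plate shows through it at (400,121). The table and all five specimens are in place.

Run:
```python
from h import *
from scipy.optimize import least_squares
q=np.load("w4.npz");p=r.camera_params("wrist");p["R"],p["t"]=q["R"],q["t"];k=1.5625
s=r.get_state();y=np.radians(s["eef_rot"][2]);e=np.array([np.cos(y),np.sin(y),0]);n=np.array([-e[1],e[0],0])
obs=np.array([[400,36],[400,287],[284,160],[518,160]])/k
def f(a):
    L=a[:3];x=e*np.cos(a[3])-np.array([0,0,np.sin(a[3])])
    pts=[proj(p,L+.04*(np.cos(t)*x+np.sin(t)*n)) for t in np.linspace(0,2*np.pi,180)]
    P=np.array(pts);return np.array([P[:,1].min()-obs[0,1],P[:,1].max()-obs[1,1],P[:,0].min()-obs[2,0],P[:,0].max()-obs[3,0]])
a=least_squares(f,[.562,.005,.1885,0],diff_step=1e-4);print(a.x,a.fun)
def g(a): return f([a[0],a[1],a[2],0])
b=least_squares(g,[.562,.005,.1885],diff_step=1e-4);print(b.x,b.fun)
print("plate",ray(p,400/k,121/k,.072),"lens@.189",ray(p,400/k,160/k,.189))
R=Ro.from_euler("xyz",s["eef_rot"],degrees=True);print("lens nominal",s["tcp_pos"]+R.apply([.078,0,.1717]))
```

```text
[ 0.55987923  0.00471478  0.18654903 -0.02301479] [ 0.82055932 -0.95941625 -0.92777779  0.92587118]
[0.56010855 0.00465392 0.18657039] [ 0.83813186 -0.96875811 -0.94180657  0.94234921]
plate [ 0.58914122 -0.00261339  0.072     ] lens@.189 [0.5633207  0.00417052 0.189     ]
lens nominal [0.56141974 0.0054162  0.18935637]
```

```bash
python3 -m pendant '[[[0.005,0,0.005,0,0,0,-1],[0.012,0,0.010,0,0,0,-1],[0.019,0,0.015,0,0,0,-1],[0.025,0,0.02,0,0,0,-1],[0.029,0,0.0205,0,0,0,-1]]]'
python3 -m pendant '[[[0,0,0,0,0,0,-1],[0,0,0,0,0,0,-1],[0,0,0,0,0,0,-1],[0,0,0,0,0,0,-1],[0,0,0,0,0,0,-1]]]'
python3 - <<'E'
from h import *
s=r.get_state();print(s["tcp_pos"],s["eef_rot"])
R=Ro.from_euler("xyz",s["eef_rot"],degrees=True);print("lens nominal",s["tcp_pos"]+R.apply([.078,0,.1717]))
o=[]
for n in("side","scene"):
    im=r.capture(n)[:,:,::-1];p=r.camera_params(n);c=proj(p,[.62,-.01,.16]).round().astype(int);print(n,c)
    o.append(cv2.convertScaleAbs(cv2.resize(im[c[1]-40:c[1]+40,c[0]-40:c[0]+40],None,fx=5,fy=5,interpolation=cv2.INTER_CUBIC),alpha=1.5))
cv2.imwrite("pics/fin.png",np.hstack(o))
E
```

```text
time_s: 12.15
tcp_pos: [0.5148, 0.0176, 0.3401]
eef_rot: [179.9, 0.1, -14.8]
contact_force: [0.0, -0.1, -0.9]
gripper_width: 0.0176
gripper_force: 34.9
time_s: 12.65
tcp_pos: [0.5141, 0.018, 0.3414]
eef_rot: [-180.0, -0.0, -14.8]
contact_force: [-1.3, -0.0, -1.8]
gripper_width: 0.0177
gripper_force: 34.9
[0.51413971 0.01795724 0.34143263] [-1.79980390e+02 -2.21951747e-02 -1.48173826e+01]
lens nominal [ 0.58962521 -0.00195061  0.16976287]
side [292 173]
scene [270 216]
```

View pics/fin.png

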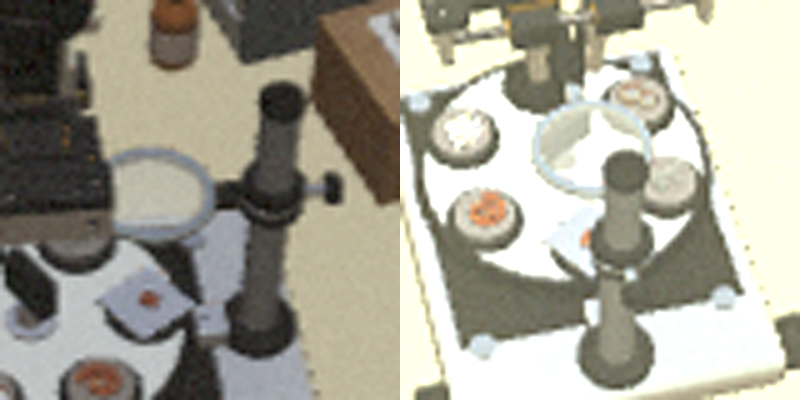

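The side view shows the rim centred at crop (158,194), level and clear of the collar at (270,190). The scene view shows it at (592,147). I triangulate the lens from both as a last check.

Run:
```python
from h import *
from scipy.optimize import least_squares
P=[r.camera_params("side"),r.camera_params("scene")];ob=[(283.2,171.4),(268,205)]
a=least_squares(lambda X:np.concatenate([proj(p,X)-o for p,o in zip(P,ob)]),[.59,0,.17]);print(a.x,a.fun)
c=[(309.,152.7),(274.8,209.4)]
b=least_squares(lambda X:np.concatenate([proj(p,X)-o for p,o in zip(P,c)]),[.66,0,.24]);print("coltop",b.x,b.fun)
```

```text
[ 0.59100039 -0.00248143  0.17457473] [-0.38179442 -0.52702509 -0.36137991  0.58759603]
coltop [ 0.66294002 -0.02013818  0.24336163] [-0.33305694 -0.4596813  -0.3029407   0.4924648 ]
```

```bash
python3 -m pendant '[[[0,0,0.002,0,0,0,-1],[0,0,0.002,0,0,0,-1],[0,0,0.002,0,0,0,-1],[0,0,0.002,0,0,0,-1],[0,0,0.002,0,0,0,-1]]]'
python3 -m pendant '[[[0,0,0,0,0,0,-1],[0,0,0,0,0,0,-1],[0,0,0,0,0,0,-1],[0,0,0,0,0,0,-1],[0,0,0,0,0,0,-1]]]'
python3 -c "
from plant import r
print(r.get_state()['tcp_pos']);print(r.close_job())"
```

```text
time_s: 13.25
tcp_pos: [0.5143, 0.0179, 0.3392]
eef_rot: [180.0, -0.0, -14.8]
contact_force: [-0.5, -0.1, -1.4]
gripper_width: 0.0175
gripper_force: 34.9
time_s: 13.75
tcp_pos: [0.5143, 0.0179, 0.3392]
eef_rot: [-180.0, -0.0, -14.8]
contact_force: [-0.1, 0.9, -1.2]
gripper_width: 0.0176
gripper_force: 34.9
[0.51425629 0.01790431 0.33920727]
the job is handed in; nothing more can be done
None
```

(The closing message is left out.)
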